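# Set a sword guard on the inspection stand and hold the torch on it

## Task

First set the big steel guard, dome up, level and centred on the green head of the narrow inspection stand and let go of it. Then draw the black torch out of its blue tube and finish while still holding it in the air, slanting lens-down at about 45 degrees, its lens roughly 8 cm from and pointed at the middle of the dome, where the red bung stands, so that the raking light would show dents. Leave the other things on the bench alone, and do not put the torch down: the program ends holding it still, with the torch touching neither guard nor stand.

Things in the scene. Friction and masses are not known exactly. Their poses are not given: they have to be found in the camera images.
- guard: Big steel sword hand-guard, a hollow dome lying mouth down: 124 mm across the rim, 48 mm from rim to crown, shell 3 mm (4 mm at the crown, flat to 27 mm from the axis), about 0.18 kg, loose. A red cylindrical bung, 26 mm across and 35 mm tall, stands on the crown: grip it there. Origin: centre of the rim plane; z from rim to bung.
- guard_crown (a point): Centre of the outside of the guard's crown, at the foot of the red bung, 48 mm above the guard's origin along its z. The torch is to point here.
- stand: Inspection stand fixed to the bench: dark round foot 90 mm across, 12 mm high, steel rod 16 mm across, flat green disc head 40 mm across, its top 100 mm above the bench. Origin: centre of the foot's underside; z up. The guard hangs over the head, inside of the crown lying on it; its rim is then 56 mm and its crown 104 mm above the bench.
- stand_head (a point): Centre of the top face of the stand's green head; z up.
- holder: Torch holder fixed to the bench: grey square plate 84 x 84 x 8 mm with an upright blue tube, 46 mm outside and 38 mm inside diameter, open at the top. Its inner floor is 12 mm and its mouth 83 mm above the bench. Origin: centre of the plate's underside; z up.
- holder_mouth (a point): Centre of the tube's mouth, 83 mm above the holder's origin.
- torch: Round torch, 150 mm long, 0.12 kg, standing loose and upright in the tube, lens down, 79 mm of it above the mouth. From the lens: aluminium head 30 mm across to 30 mm, black barrel 24 mm across to 142 mm, orange tail button 21 mm across to 150 mm. Origin: centre of the lens face; z from lens to tail, so light leaves along -z. Its turn about z does not matter.
- torch_tail (a point): Centre of the torch's tail end, 150 mm from the lens.
- foil_guard: Bystander: smaller, shallower aluminium guard with a blue bung, 96 mm across, 24 mm high plus a 28 mm bung, mouth down. Origin: centre of the rim plane. Leave alone.
- meter: Bystander: yellow multimeter lying flat, 145 x 75 x 41 mm, long along x. Origin: centre of the underside. Leave alone.
- spool: Bystander: upright solder spool with red flanges, 60 mm across, 60 mm high. Origin: centre of the underside. Leave alone.
- jar: Bystander: closed jar with a broad white label and a black cap, 60 mm across, 75 mm high. Origin: centre of the underside. Leave alone.
- driver: Bystander: blue-handled screwdriver lying along its x, 190 mm long. Origin: near its middle, on the underside. Leave alone.
- pliers: Bystander: red-handled pliers lying along its x, about 190 mm long, 62 mm wide, 16 mm high. Origin: near its middle, on the underside. Leave alone.
There are look-alikes about, which are no part of the job. There is more than one size of the torch; the one meant has the size given above.

How it is judged (in metres and radians):
On the way, in this order (a step that is already met when the one before it is completed fails the run):
1. the steel guard sits level and centred on the stand's head, released and at rest (horizontal distance between guard_crown and stand_head below 0.015 m and z of guard_crown in the frame of stand_head between -0.002 and 0.01 m and angle between guard's own z axis and vertical below 0.12 rad and contact force between guard and stand above 0.4 N and contact force between guard and the arm below 0.2 N and contact force between guard and the fingers below 0.2 N and linear speed of guard below 0.05 m/s), for 0.3 s.
2. the torch is held by the fingers, its lens clear above the tube's mouth (contact force between torch and the fingers above 1 N and contact force between torch and holder below 0.3 N and z of torch in the frame of holder_mouth above 0.005 m), for 0.1 s.
At the end, for the whole second after the job is handed in: Guard released, still on the stand within 15 mm of centre, 0.12 rad of level. Torch held still, clear of guard, stand and holder: lens over 115 mm up, slanted 0.5-1.1 rad lens down, crown centre within 35 mm of its axis (x and y), 30-160 mm ahead of the lens. Bystanders within 30 mm (all of step 1 and contact force between torch and the fingers above 1 N and contact force between torch and holder below 0.3 N and contact force between torch and guard below 0.3 N and contact force between torch and stand below 0.3 N and height (world z) of torch above 0.115 m and angle between torch's own z axis and vertical between 0.5 and 1.1 rad and x of guard_crown in the frame of torch between -0.035 and 0.035 m and y of guard_crown in the frame of torch between -0.035 and 0.035 m and z of guard_crown in the frame of torch between -0.16 and -0.03 m and linear speed of torch below 0.05 m/s and angular speed of torch below 0.3 rad/s); the arm keeps its last pose, push and grip.
It fails at once if a bystander moved more than 30 mm (distance of any of foil_guard, meter, spool, jar, driver, pliers from where it was at the start of the episode above 0.03 m).
It fails at once if the torch is taken out before the guard is on the stand (z of torch in the frame of holder_mouth above 0.005 m and (horizontal distance between guard_crown and stand_head above 0.03 m or height (world z) of guard_crown below 0.08 m)).
It also fails if it takes over 54 s, if anything falls off the work surface, if the arm or the gripper's body presses on something with over 40 N, if the wrist force passes 120 N, or if a joint passes its speed limit or range.

## Robot

A 7-joint arm with a two-finger parallel gripper is mounted at the origin on the work surface. World frame = base frame: x ahead of the robot, y to its left, z up, the work surface at z = 0. Lengths are in mm, angles in rad, forces in N, time in s.
With the tool pointing down it reaches from about 425 to 925 mm from the base axis. Payload 6.8 kg.
Tool frame: the origin (TCP) lies on the centre line of the jaws, within the pads' length; the fingertips stand 22 mm ahead of it and the grasp point (between the pads) lies 3 mm ahead of it; z points along the fingers, y is the line along which they close (so a half turn about z gives the same grasp; the last joint's range is limited). The gripper opens to 85 mm and grips with 20 to 120 N. Pads are 22 mm wide; open, the fingers measure 114 mm over their backs; the gripper's body (76 mm by 85 mm) begins 54 mm behind the grasp point. The pads swing forward as they close: fully open they stand 13 mm farther back than shut.
Start: joints at [1.099, 0.477, 0.022, 1.555, -0.011, 1.109, -0.083], TCP at [240.193, -630.836, 253.308] pointing down, gripper open.
Joint ranges: [-2.96, 2.96], [-0.34, 2.1], [-1.41, 1.46], [0.24, 2.44], [-1.37, 4.51], [0.17, 1.92], [-2.96, 2.96]. Speed limits (rad/s): [2.39, 2.39, 3.14, 3.14, 3.14, 3.14, 3.14].

## Interface

Orientations are given as a unit quaternion [x, y, z, w].
In Python, from rig import * gives the robot as it stands. The module is installed in compiled form; this text tells all that it offers.
- The arm moves only by the tool servo_tool, never from a script. Its argument "rows" is a list of rows, each an object with "hand": the gripper command: -1 is fully open, 1 is shut, values between are in proportion; "offset": the shift along the world's x, y, z in m, a list of three; "twist": the turn about the world's z in degrees. In form: [{"hand": hand, "offset": [tx, ty, tz], "twist": twist}, ...]. A call has 1 to 8 rows; each row shifts and turns the commanded pose from where the row before left it; what a row does not reach is not made up. A row lasts 1/12 s, in which the tool goes at most 41.7 mm and 7.16 degrees, less where a joint would pass 70% of its speed; a pose out of reach is approached as far as the arm can. A call with a gripper value outside its range is refused whole. The fingers move at their own pace and stop on an object; "squeeze" is the grip in N (left out, the last holds). Time passes only in rows, so rows that do not move let the fingers close. It gives the time, the measured TCP pose, the force, the opening and the grip force at its end, in the units of the state.
- get_state(): the state, without advancing time (a new reading comes with each control period).
- snapshot(name): name is "side" or "top" or "wrist"; returns (picture, depth): 420x560x3 uint8, red, green, blue; 420x560 float32, mm along the optical axis (not along the pixel's ray), 0 where there is no reading.
- get_calibration(name): a dict with "mtx" (3x3 intrinsics, pixels), "extrinsics" (4x4, takes a point from world to camera coordinates). Camera axes: x right, y up, looking along -z (the intrinsics and any distortion apply to the point x, -y, -z); pixel columns grow to the right and rows downward; lengths in mm; the calibration is good to about 2 mm. A picture is of the moment at which its call begins: read the wrist's pose just before it. get_calibration takes no time and is no camera call; for the wrist camera it gives the pose at the moment of the call.
- finish_job(): hands the job in; it is judged then, once.
Trained networks look in the newest picture that a camera, given by its name, has taken for a name from the list of things; names that differ only in an ending like _2 or _b are one class to them, and where a whole thing is asked for, a point or a joint stands for the part that bears it (a point fixed in the world has none). Each returns a list of dicts, best first, with "score" (0 to 1); they miss things now and then, are a little off and sometimes report something else, mostly with a low value. They report only what shows in the picture. A call takes as long as a camera call. They do not tell look-alikes from the thing itself.
- masks_of(target, camera): "region" (420x560 bool, what is visible of it) and "bbox" ([left, top, width, height] as shares, 0 to 1, of the picture: columns of its width, rows of its height, round what is visible of it).
- spot_point(target, camera): "position" ([column, row] as shares, 0 to 1, of the picture: columns of its width, rows of its height: a listed point, or the origin of a listed thing).
The state is a dict: "clock": time; "qpos": joint angles; "qd": joint speeds; "joint_efforts": joint torques, N m; "ee_pos": TCP position; "tool_rot": TCP orientation; "ft_force": force on the tool from outside, world axes, zero at the start; "torque": the same for the moment, N m; "opening": finger opening in mm; "gripper_force": force on a finger pad.
Only numpy, scipy, OpenCV 4.12 (cv2) and the standard library are available. Lean on these libraries where they do the work, as an engineer would, in place of code of your own. Each camera call takes 0.05 s, during which the arm holds its last target. There are 200 camera calls.

## Working session

There is one attempt and no reset: what is moved stays moved. The work goes in short steps, Python scripts to look and compute and a tool call to move; the robot and the scene stay as the last step left them, time stands still between calls to the robot, and variables do not carry over. Pictures are saved under pics/ and viewed, at most 10 in all, crops included, and the job is handed in when it is done.

Besides the shell and the picture viewer there is one more tool, called after "Emit:" as name([rows], argument=value, ...), one row to a line, values as JSON. servo_tool: Moves the arm, as the interface text tells. Its arguments: {"type":"object","properties":{"rows":{"type":"array","items":{"type":"object","properties":{"hand":{"type":"number"},"offset":{"type":"array","items":{"type":"number"}},"twist":{"type":"number"}}}},"squeeze":{"type":"number"}},"required":["rows"]}

```bash
mkdir -p pics
cat > h.py <<'E'
from rig import *
import numpy as np, cv2
def shot(n,f=None):
    c=get_calibration(n); p,d=snapshot(n)
    if f: cv2.imwrite('pics/'+f,p[:,:,::-1])
    return p,d,c
def ray(c,u,v):
    K=np.array(c['mtx']);E=np.array(c['extrinsics'])
    q=np.linalg.inv(K)@np.array([u,v,1.]); q=np.array([q[0],-q[1],-q[2]])
    return -E[:3,:3].T@E[:3,3], E[:3,:3].T@q     # origin, direction per mm depth
def at_z(c,u,v,z):
    o,r=ray(c,u,v); return o+r*(z-o[2])/r[2]
def cloud(d,c):
    K=np.array(c['mtx']);E=np.array(c['extrinsics'])
    v,u=np.mgrid[:d.shape[0],:d.shape[1]]
    q=np.stack([u,v,np.ones_like(u)],-1)@np.linalg.inv(K).T*d[...,None]
    q[...,1:]*=-1
    return (q-E[:3,3])@E[:3,:3]
E
cat > a.py <<'E'
from h import *
for n in ('side','top'):
    p,d,c=shot(n,n+'1.png'); P=cloud(d,c)
    print(n,'cam at',ray(c,0,0)[0].round(), ray(c,280,210)[1].round(2))
    for t in ('guard','stand','stand_head','holder','torch','foil_guard','meter','spool','jar','driver','pliers'):
        try:
            for m in masks_of(t,n)[:4]:
                r=m['region']&(d>0); q=P[r]; b=m['bbox']
                print(t,round(m['score'],2),[int(b[0]*560),int(b[1]*420),int(b[2]*560),int(b[3]*420)],np.median(q,0).round(),np.percentile(q,2,0).round(),np.percentile(q,98,0).round())
        except Exception as e: print(t,repr(e)[:80])
print(get_state())
E
python3 a.py
```

```text
side cam at [1367.  906. 1025.] [-0.54 -0.59 -0.6 ]
guard 0.55 [224, 172, 37, 35] [ 497. -219.   36.] [ 442. -272.    4.] [ 539. -183.   85.]
stand 0.82 [261, 223, 30, 41] [611.  43.  15.] [567.   2.   5.] [648.  80. 105.]
stand_head 0.8 [257, 224, 31, 42] [611.  42.  15.] [568.  -2.   5.] [649.  79. 105.]
holder 0.65 [344, 244, 30, 37] [493. 271.  13.] [445. 214.   5.] [527. 305.  84.]
torch 0.76 [359, 223, 9, 32] [484. 264. 129.] [470. 249.  81.] [490. 271. 166.]
torch 0.73 [368, 181, 11, 61] [366. 198. 124.] [345. 175.   9.] [374. 206. 200.]
torch 0.72 [385, 198, 21, 59] [375. 294. 104.] [288. 228.   3.] [384. 306. 199.]
foil_guard 0.69 [173, 208, 28, 23] [ 709. -238.   20.] [ 657. -289.    2.] [ 744. -206.   54.]
meter 0.81 [202, 258, 53, 47] [788.  64.  35.] [707.  10.   9.] [851. 101.  45.]
meter 0.44 [359, 222, 10, 29] [484. 263. 125.] [364. 161.   4.] [490. 271. 166.]
spool 0.6 [304, 190, 17, 24] [384. -26.  46.] [353. -59.   3.] [403.  -9.  66.]
spool 0.35 [258, 223, 27, 43] [613.  42.  15.] [571.  -2.   5.] [649.  79. 105.]
jar 0.72 [297, 299, 25, 36] [737. 316.  56.] [704.
[... 1783 characters left out ...]
1.2, 'qpos': array([ 1.09887705,  0.47699269,  0.02238603,  1.55541301, -0.01150758,
        1.10930003, -0.0830738 ]), 'qd': array([ 0.00055396,  0.00094194, -0.00176657, -0.00149448, -0.00030834,
        0.00012379,  0.00130162]), 'joint_efforts': array([-4.39030930e-05, -5.96324444e+01,  1.60669349e+00, -2.81542575e+01,
        1.25537728e-02,  1.72157339e-03, -8.53933756e-06]), 'ee_pos': array([ 240.2146424 , -630.82017735,  253.30703332]), 'tool_rot': array([9.83498751e-01, 1.80914916e-01, 1.49488198e-05, 3.91122706e-06]), 'ft_force': array([0.27542331, 0.42688403, 0.95444559]), 'torque': array([-0.01473182, -0.0024184 ,  0.01290088]), 'gripper_force': 0.0, 'opening': 85.02303014287757}
```

Run:
```python
import cv2,numpy as np
s=cv2.imread('pics/side1.png');t=cv2.imread('pics/top1.png')
a=cv2.resize(s[150:350,160:480],(800,500),interpolation=3)
b=cv2.resize(t[90:290,90:460],(800,432),interpolation=3)
cv2.imwrite('pics/a.png',a);cv2.imwrite('pics/b.png',b)
```

```text
(no output)
```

View pics/a.png

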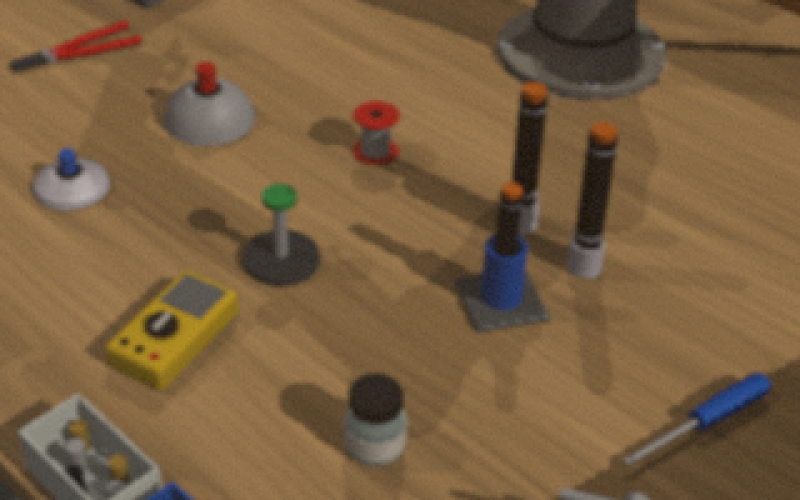

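View pics/b.png

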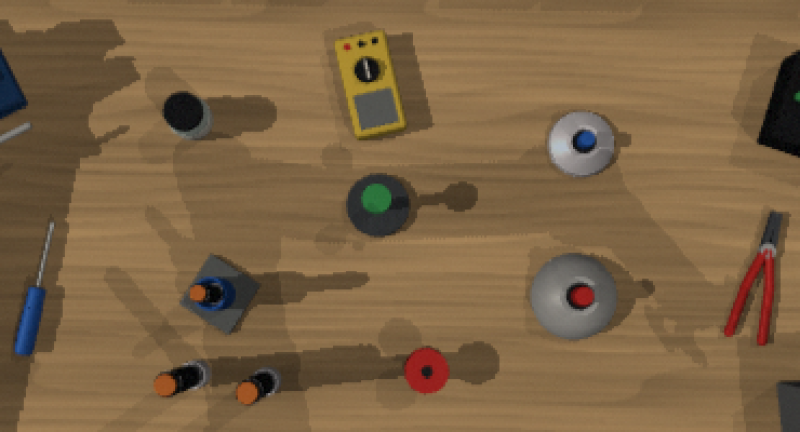

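```bash
cat > b.py <<'E'
from h import *
# colour centroids of flat tops near a guessed pixel -> world at known height
def blob(p,u,v,test,r=14):
    m=np.zeros(p.shape[:2],bool); m[max(0,v-r):v+r,max(0,u-r):u+r]=1
    h=cv2.cvtColor(p,cv2.COLOR_RGB2HSV).astype(int); m&=test(h[...,0],h[...,1],h[...,2])
    vv,uu=np.nonzero(m); return uu.mean(),vv.mean(),len(uu)
red=lambda h,s,v:((h<6)|(h>172))&(s>140)&(v>80)
grn=lambda h,s,v:(h>45)&(h<85)&(s>100)
org=lambda h,s,v:(h>5)&(h<16)&(s>170)&(v>110)
if __name__=='__main__':
    for n,G in (('top',(('bung',red,359,227,83),('head',grn,264,181,100),('tail',org,181,225,162))),('side',(('head',grn,271,229,100),('tail',org,364,226,162)))):
        p,d,c=shot(n)
        for k,t,u,v,z in G:
            x,y,a=blob(p,u,v,t); print(n,k,round(x,1),round(y,1),a,at_z(c,x,y,z).round(1))
E
python3 b.py
```

```text
top bung 359.1 226.7 74 [ 484.1 -242.8   83. ]
top head 263.8 181.5 159 [608.5  34.4 100. ]
top tail 180.9 225.2 40 [478.8 255.4 162. ]
side head 271.3 228.4 105 [608.6  38.1 100. ]
side tail 364.6 225.5 38 [476.6 257.8 162. ]
```

Emit:
servo_tool([
  {"hand":-1,"offset":[0.025,0.033,0],"twist":5},
  {"hand":-1,"offset":[0.025,0.033,0],"twist":5},
  {"hand":-1,"offset":[0.025,0.033,0],"twist":5},
  {"hand":-1,"offset":[0.025,0.033,0],"twist":5},
  {"hand":-1,"offset":[0.025,0.033,0],"twist":5},
  {"hand":-1,"offset":[0.025,0.033,0],"twist":5},
  {"hand":-1,"offset":[0.025,0.033,0],"twist":5},
  {"hand":-1,"offset":[0.025,0.033,0],"twist":5},
])

```text
clock: 1.97
ee_pos: [441.1, -365.2, 253.7]
tool_rot: [0.861, 0.508, 0.0, 0.0]
ft_force: [0.3, -0.3, -0.5]
opening: 85.4
gripper_force: 0.0
```

Emit:
servo_tool([
  {"hand":-1,"offset":[0.011,0.03,0],"twist":7},
  {"hand":-1,"offset":[0.011,0.03,0],"twist":7},
  {"hand":-1,"offset":[0.011,0.03,0],"twist":7},
  {"hand":-1,"offset":[0.01,0.033,-0.02],"twist":7},
  {"hand":-1,"offset":[0,0,-0.03],"twist":1.2},
  {"hand":-1,"offset":[0,0,0],"twist":0},
])

```text
clock: 2.47
ee_pos: [481.4, -240.5, 199.4]
tool_rot: [0.705, 0.709, -0.001, -0.003]
ft_force: [-2.4, -0.4, -0.1]
opening: 85.2
gripper_force: 0.0
```

```bash
cat > w.py <<'E'
import sys
from b import *
z=float(sys.argv[1]); t={'red':red,'grn':grn,'org':org}[sys.argv[2]]
s=get_state(); p,d,c=shot('wrist',sys.argv[3]); print(s['ee_pos'].round(1),s['tool_rot'].round(3),s['qpos'].round(2))
h=cv2.cvtColor(p,cv2.COLOR_RGB2HSV).astype(int); m=t(h[...,0],h[...,1],h[...,2]).astype(np.uint8)
n,l,st,ce=cv2.connectedComponentsWithStats(m)
P=cloud(d,c)
for i in np.argsort(-st[1:,4])[:3]+1:
    q=P[(l==i)&(d>0)]; zt=np.percentile(q[:,2],90) if len(q) else 0
    f=(l==i)&(np.abs(P[...,2]-z)<5)
    vv,uu=np.nonzero(f)
    if len(uu)<20: continue
    (cx,cy),r=cv2.minEnclosingCircle(np.stack([uu,vv],1).astype(np.float32))
    print(st[i],zt.round(1),'top px',uu.mean().round(1),vv.mean().round(1),'centroid',at_z(c,uu.mean(),vv.mean(),z).round(1),'circ',at_z(c,cx,cy,z).round(1),'cloud',P[f].mean(0).round(1))
E
python3 w.py 83 red w1.png
```

```text
[ 481.4 -240.5  199.4] [ 0.705  0.709 -0.001 -0.003] [ 0.66  0.34 -0.38  1.91  0.16  0.92  0.21]
[ 264  187   39   47 1443] 84.3 top px 283.2 214.7 centroid [ 484.8 -246.    83. ] circ [ 484.8 -245.8   83. ] cloud [ 484.8 -245.9   83.3]
```

View pics/w1.png

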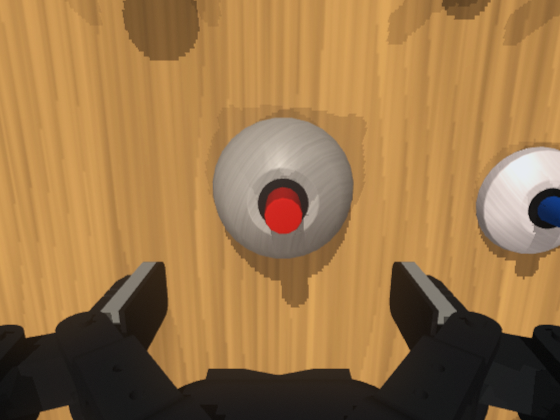

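Emit:
servo_tool([
  {"hand":-1,"offset":[0.0034,-0.0053,0],"twist":0},
  {"hand":-1,"offset":[0,0,-0.04],"twist":0},
  {"hand":-1,"offset":[0,0,-0.04],"twist":0},
  {"hand":-1,"offset":[0,0,-0.03],"twist":0},
  {"hand":-1,"offset":[0,0,-0.01],"twist":0},
  {"hand":1,"offset":[0,0,0],"twist":0},
  {"hand":1,"offset":[0,0,0],"twist":0},
  {"hand":1,"offset":[0,0,0],"twist":0},
], squeeze=50)

```text
clock: 3.18
ee_pos: [488.4, -250.4, 85.7]
tool_rot: [0.707, 0.707, 0.001, 0.002]
ft_force: [-0.5, -0.2, 0.3]
opening: 51.6
gripper_force: 0.0
```

Emit:
servo_tool([
  {"hand":1,"offset":[0,0,0],"twist":0},
  {"hand":1,"offset":[0,0,0],"twist":0},
  {"hand":1,"offset":[0,0,0],"twist":0},
  {"hand":1,"offset":[0,0,0],"twist":0},
])

```text
clock: 3.52
ee_pos: [487.5, -249.8, 85.3]
tool_rot: [0.707, 0.707, 0.0, 0.001]
ft_force: [-1.9, 0.6, 7.5]
opening: 24.2
gripper_force: 48.6
```

Emit:
servo_tool([
  {"hand":1,"offset":[0,0,0.02],"twist":0},
  {"hand":1,"offset":[0,0,0.035],"twist":0},
  {"hand":1,"offset":[0,0,0.035],"twist":0},
  {"hand":1,"offset":[0,0,0.035],"twist":0},
  {"hand":1,"offset":[0.015,0.028,0],"twist":0},
  {"hand":1,"offset":[0.015,0.035,0],"twist":0},
  {"hand":1,"offset":[0.015,0.035,0],"twist":0},
  {"hand":1,"offset":[0.01,0.02,0],"twist":0},
])

```text
clock: 4.18
ee_pos: [543.0, -126.6, 209.7]
tool_rot: [0.706, 0.709, 0.001, 0.0]
ft_force: [0.0, 0.4, -1.5]
opening: 24.0
gripper_force: 49.8
```

Emit:
servo_tool([
  {"hand":1,"offset":[0,0,0],"twist":0},
  {"hand":1,"offset":[0,0,0],"twist":0},
  {"hand":1,"offset":[0,0,0],"twist":0},
])

```text
clock: 4.43
ee_pos: [541.2, -132.0, 208.6]
tool_rot: [0.707, 0.707, -0.0, 0.0]
ft_force: [-0.0, -0.8, -1.9]
opening: 24.5
gripper_force: 49.6
```

```bash
cat > g.py <<'E'
import sys
from b import *
s=get_state(); print(s['ee_pos'].round(1)); e=s['ee_pos']
p,d,c=shot('wrist',sys.argv[1]); P=cloud(d,c)
h=cv2.cvtColor(p,cv2.COLOR_RGB2HSV).astype(int)
for i in masks_of('guard','wrist')[:2]:
    q=P[i['region']&(d>0)]; print(round(i['score'],2),(np.percentile(q,1,0)-e).round(1),(np.percentile(q,99,0)-e).round(1),len(q))
# sphere-free check: circle fit of dome slices
g=(np.abs(P[...,0]-e[0])<75)&(np.abs(P[...,1]-e[1])<75)&(d>0)&(h[...,1]<90)
for z0 in (-75,-65,-55):
    f=g&(np.abs(P[...,2]-e[2]-z0)<3); q=P[f]
    if len(q)<50: continue
    A=np.c_[2*q[:,:2],np.ones(len(q))]; x=np.linalg.lstsq(A,(q[:,:2]**2).sum(1),rcond=None)[0]
    print(z0,len(q),(x[:2]-e[:2]).round(1),np.sqrt(x[2]+x[0]**2+x[1]**2).round(1))
m=red(h[...,0],h[...,1],h[...,2])&(d>0)&(np.abs(P[...,1]-e[1])<40); q=P[m]-e; print('red',len(q),np.percentile(q,[2,98],0).round(1))
m=grn(h[...,0],h[...,1],h[...,2]);vv,uu=np.nonzero(m)
if len(uu): print('green',len(uu),uu.mean(),vv.mean(),uu.min(),uu.max(),vv.min(),vv.max(),at_z(c,uu.mean(),vv.mean(),100).round(1))
E
python3 g.py w2.png
```

```text
[ 541.2 -132.   208.6]
0.84 [-51.7 -38.8 -79.2] [52.9 61.  -1.1] 32610
-75 641 [0.7 2.9] 59.3
-65 1826 [0.6 3.5] 55.6
-55 3363 [0.6 3. ] 49.5
red 4967 [[-10.6  -7.2 -33.5]
 [ 11.9  15.8  -0.8]]
```

View pics/w2.png

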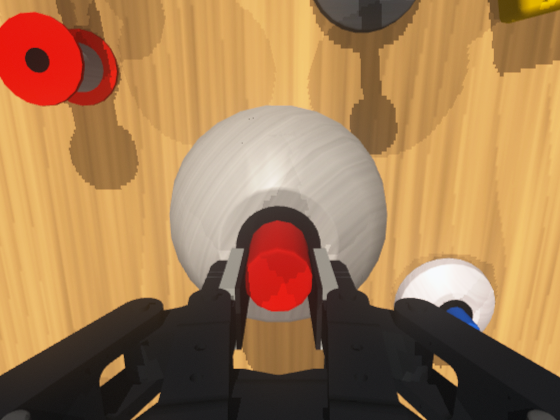

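Emit:
servo_tool([
  {"hand":1,"offset":[0.014,0.033,0],"twist":0},
  {"hand":1,"offset":[0.014,0.033,0],"twist":0},
  {"hand":1,"offset":[0.013,0.033,0],"twist":0},
  {"hand":1,"offset":[0.013,0.033,0],"twist":0},
  {"hand":1,"offset":[0.013,0.033,0],"twist":0},
  {"hand":1,"offset":[0,0,-0.02],"twist":0},
  {"hand":1,"offset":[0,0,0],"twist":0},
  {"hand":1,"offset":[0,0,0],"twist":0},
])

```text
clock: 5.2
ee_pos: [607.7, 32.2, 187.3]
tool_rot: [0.707, 0.707, -0.001, -0.001]
ft_force: [-0.3, -1.3, -1.4]
opening: 24.1
gripper_force: 49.6
```

Run:
```python
from b import *
s=get_state();print(s['ee_pos'])
for n in('top','side'):
    p,d,c=shot(n,n+'2.png');h=cv2.cvtColor(p,cv2.COLOR_RGB2HSV).astype(int)
    for nm in ('guard','stand'):
        for i in masks_of(nm,n)[:1]:
            q=cloud(d,c)[i['region']&(d>0)]; print(n,nm,round(i['score'],2),np.percentile(q,[3,97],0).round(1))
```

```text
[607.73379617  32.23051114 187.27867308]
top guard 0.18 [[ 4.338e+02 -5.312e+02 -4.000e-01]
 [ 6.017e+02 -4.633e+02  1.710e+01]]
side guard 0.73 [[570.1  11.2 108.4]
 [664.3  95.9 178. ]]
side stand 0.86 [[568.4  -3.7   2.7]
 [649.3  79.3  46.2]]
```

Emit:
servo_tool([
  {"hand":1,"offset":[0,0.0005,-0.025],"twist":0},
  {"hand":1,"offset":[0,0,-0.012],"twist":0},
  {"hand":1,"offset":[0,0,-0.004],"twist":0},
  {"hand":1,"offset":[0,0,-0.002],"twist":0},
  {"hand":1,"offset":[0,0,-0.002],"twist":0},
  {"hand":1,"offset":[0,0,0],"twist":0},
  {"hand":1,"offset":[0,0,0],"twist":0},
])

```text
clock: 6.08
ee_pos: [609.0, 34.5, 144.0]
tool_rot: [0.707, 0.707, 0.0, 0.0]
ft_force: [-0.4, -0.2, -2.1]
opening: 23.7
gripper_force: 49.7
```

Emit:
servo_tool([
  {"hand":1,"offset":[0,-0.002,-0.002],"twist":0},
  {"hand":1,"offset":[0,0,-0.001],"twist":0},
  {"hand":1,"offset":[0,0,-0.001],"twist":0},
  {"hand":1,"offset":[0,0,0],"twist":0},
  {"hand":1,"offset":[0,0,0],"twist":0},
])

```text
clock: 6.5
ee_pos: [609.1, 32.2, 141.3]
tool_rot: [0.707, 0.707, 0.0, 0.001]
ft_force: [-5.0, -1.0, 11.6]
opening: 24.0
gripper_force: 51.2
```

Contact (force rose from −2 to +11 N). Release and rise.

Emit:
servo_tool([
  {"hand":0.2,"offset":[0,0,0],"twist":0},
  {"hand":-0.2,"offset":[0,0,0],"twist":0},
  {"hand":-0.6,"offset":[0,0,0],"twist":0},
  {"hand":-1,"offset":[0,0,0],"twist":0},
  {"hand":-1,"offset":[0,0,0],"twist":0},
  {"hand":-1,"offset":[0,0,0.02],"twist":0},
  {"hand":-1,"offset":[0,0,0.035],"twist":0},
  {"hand":-1,"offset":[0,0,0.035],"twist":0},
])

```text
clock: 7.17
ee_pos: [607.5, 32.2, 229.0]
tool_rot: [0.707, 0.707, -0.001, -0.001]
ft_force: [1.1, -1.3, 0.1]
opening: 85.5
gripper_force: 0.0
```

Emit:
servo_tool([
  {"hand":-1,"offset":[0,0,0.03],"twist":0},
  {"hand":-1,"offset":[-0.02,0.035,0],"twist":0},
  {"hand":-1,"offset":[-0.02,0.035,0],"twist":0},
  {"hand":-1,"offset":[-0.02,0.035,0],"twist":0},
  {"hand":-1,"offset":[-0.02,0.035,0],"twist":0},
  {"hand":-1,"offset":[-0.02,0.035,0],"twist":0},
  {"hand":-1,"offset":[0,0,0],"twist":0},
  {"hand":-1,"offset":[0,0,0],"twist":0},
])

```text
clock: 7.83
ee_pos: [507.0, 210.3, 259.6]
tool_rot: [0.705, 0.71, 0.0, -0.0]
ft_force: [0.6, -1.5, -0.1]
opening: 85.1
gripper_force: 0.0
```

```bash
cat > k.py <<'E'
from b import *
for n,(u,v) in (('top',(264,175)),('side',(271,215))):
    p,d,c=shot(n,n+'3.png'); x,y,a=blob(p,u,v,red,30); print(n,'bung',a,x,y,at_z(c,x,y,139).round(1))
    for i in masks_of('guard',n)[:1]:
        q=cloud(d,c)[i['region']&(d>0)]; print(n,round(i['score'],2),np.percentile(q,[2,98],0).round(1))
E
python3 k.py; python3 w.py 162 org w3.png
```

```text
top bung 69 262.7826086956522 179.8985507246377 [608.8  36.4 139. ]
top 0.57 [[554.  -18.4  59.2]
 [662.1  90.  138.9]]
side bung 99 271.6060606060606 221.66666666666666 [620.1  53.4 139. ]
side 0.87 [[569.4   7.8  60.4]
 [665.   97.9 140.4]]
[509.4 205.8 259.1] [ 0.708  0.706 -0.     0.   ] [-0.04  0.32 -0.56  1.82  0.19  1.06 -0.67]
[ 206  115   36   37 1042] 163.5 top px 224.0 133.0 centroid [479.  254.7 162. ] circ [479.2 254.7 162. ] cloud [479.1 254.7 162.6]
```

Emit:
servo_tool([
  {"hand":-1,"offset":[-0.015,0.0245,0],"twist":0},
  {"hand":-1,"offset":[-0.015,0.0245,0],"twist":0},
  {"hand":-1,"offset":[0,0,-0.03],"twist":0},
  {"hand":-1,"offset":[0,0,-0.02],"twist":0},
  {"hand":-1,"offset":[0,0,0],"twist":0},
  {"hand":-1,"offset":[0,0,0],"twist":0},
  {"hand":-1,"offset":[0,0,0],"twist":0},
])

```text
clock: 8.67
ee_pos: [479.6, 256.0, 210.3]
tool_rot: [0.707, 0.707, 0.001, 0.0]
ft_force: [0.1, -0.1, 0.6]
opening: 85.6
gripper_force: 0.0
```

```bash
python3 w.py 162 org w4.png
python3 - <<'E'
from b import *
p,d,c=shot('top');P=cloud(d,c)
for i in masks_of('holder','top')[:1]:
    f=i['region']&(d>0); q=P[f]; print('plate',np.percentile(q[q[:,2]<15],[1,99],0).round(1))
p,d,c=shot('wrist');P=cloud(d,c);h=cv2.cvtColor(p,cv2.COLOR_RGB2HSV).astype(int)
f=(h[...,0]>100)&(h[...,0]<130)&(h[...,1]>120)&(abs(P[...,2]-83)<4);q=P[f];print(len(q),np.percentile(q,[1,99],0).round(1),q.mean(0))
E
```

```text
[479.6 256.  210.3] [0.707 0.707 0.001 0.   ] [-0.14  0.37 -0.57  1.89  0.24  0.96 -0.82]
[ 254  222   43   44 1493] 163.3 top px 275.2 244.5 centroid [478.9 255.4 162. ] circ [478.8 255.5 162. ] cloud [478.9 255.5 162.3]
plate [[429.5 207.6   1.6]
 [529.7 282.8  14.1]]
787 [[457.  240.7  79.6]
 [500.5 276.8  84.9]] [479.20446993 262.03934873  83.21880058]
```

Emit:
servo_tool([
  {"hand":-1,"offset":[-0.0008,-0.0006,-0.03],"twist":0},
  {"hand":-1,"offset":[0,0,-0.03],"twist":0},
  {"hand":-1,"offset":[0,0,-0.02],"twist":0},
  {"hand":-1,"offset":[0,0,0],"twist":0},
  {"hand":1,"offset":[0,0,0],"twist":0},
  {"hand":1,"offset":[0,0,0],"twist":0},
  {"hand":1,"offset":[0,0,0],"twist":0},
  {"hand":1,"offset":[0,0,0],"twist":0},
], squeeze=30)

```text
clock: 9.53
ee_pos: [478.7, 256.4, 130.9]
tool_rot: [0.707, 0.707, 0.001, 0.0]
ft_force: [-0.1, -0.7, -0.2]
opening: 38.5
gripper_force: 0.0
```

Emit:
servo_tool([
  {"hand":1,"offset":[0,0,0],"twist":0},
  {"hand":1,"offset":[0,0,0],"twist":0},
  {"hand":1,"offset":[0,0,0],"twist":0},
  {"hand":1,"offset":[0,0,0],"twist":0},
])

```text
clock: 9.87
ee_pos: [478.3, 256.2, 130.5]
tool_rot: [0.707, 0.707, 0.001, 0.0]
ft_force: [-1.3, 0.0, 7.2]
opening: 23.5
gripper_force: 29.3
```

Emit:
servo_tool([
  {"hand":1,"offset":[0,-0.001,0.02],"twist":0},
  {"hand":1,"offset":[0,0,0.03],"twist":0},
  {"hand":1,"offset":[0,0,0.03],"twist":0},
  {"hand":1,"offset":[0,0,0.015],"twist":0},
  {"hand":1,"offset":[0,0,0.005],"twist":0},
  {"hand":1,"offset":[0,0,0],"twist":0},
  {"hand":1,"offset":[0,0,0],"twist":0},
  {"hand":1,"offset":[0,0,0],"twist":0},
], squeeze=40)

```text
clock: 10.53
ee_pos: [477.0, 254.1, 227.7]
tool_rot: [0.707, 0.707, -0.001, -0.0]
ft_force: [0.1, 0.4, -2.0]
opening: 23.0
gripper_force: 39.8
```

Emit:
servo_tool([
  {"hand":1,"offset":[0,-0.023,0],"twist":0},
  {"hand":1,"offset":[0,-0.023,0],"twist":0},
  {"hand":1,"offset":[0,0,0],"twist":0},
  {"hand":1,"offset":[0,0,0],"twist":0},
  {"hand":1,"offset":[0,0,0],"twist":0},
  {"hand":1,"offset":[0,0,0],"twist":0},
])

```text
clock: 11.03
ee_pos: [477.4, 209.7, 228.8]
tool_rot: [0.706, 0.708, -0.0, -0.0]
ft_force: [-0.1, -0.1, -2.0]
opening: 23.0
gripper_force: 39.8
```

Run:
```python
from h import *
print(get_state()['ee_pos'])
p,d,c=shot('side','s4.png'); cv2.imwrite('pics/s4c.png',cv2.resize(p[150:310,220:440,::-1],(770,560),interpolation=3))
```

```text
[477.38960017 209.67385048 228.80746385]
```

View pics/s4c.png

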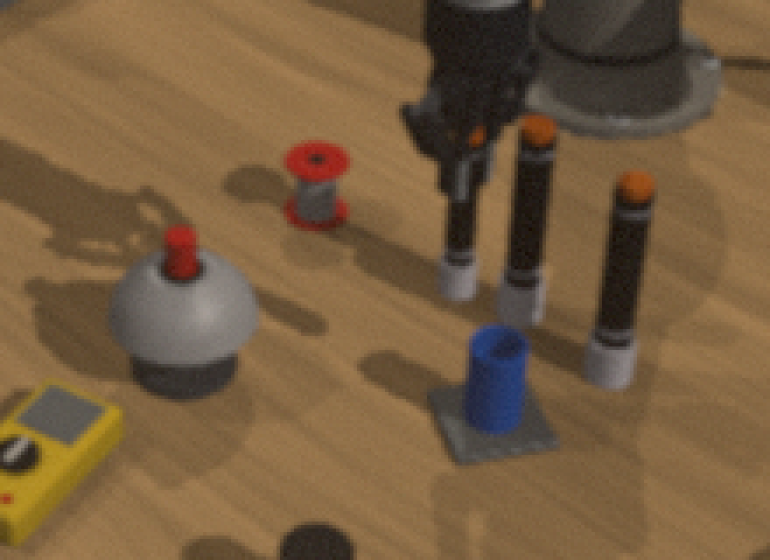

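Emit:
servo_tool([
  {"hand":1,"offset":[0.001,-0.003,-0.03],"twist":0},
  {"hand":1,"offset":[0,0,-0.03],"twist":0},
  {"hand":1,"offset":[0,0,-0.017],"twist":0},
  {"hand":1,"offset":[0,0,0],"twist":0},
  {"hand":1,"offset":[0,0,0],"twist":0},
  {"hand":1,"offset":[0,0.008,0],"twist":0},
  {"hand":1,"offset":[0,0.008,0],"twist":0},
  {"hand":1,"offset":[0,0,0],"twist":0},
], squeeze=30)

```text
clock: 11.75
ee_pos: [479.6, 223.3, 153.8]
tool_rot: [0.706, 0.708, 0.001, 0.001]
ft_force: [0.5, -3.2, 0.2]
opening: 22.7
gripper_force: 39.8
```

Emit:
servo_tool([
  {"hand":1,"offset":[0,0.006,0],"twist":0},
  {"hand":1,"offset":[0,0.006,0],"twist":0},
  {"hand":1,"offset":[0,0.006,0],"twist":0},
  {"hand":1,"offset":[0,0.006,0],"twist":0},
  {"hand":1,"offset":[0,0,0],"twist":0},
  {"hand":1,"offset":[0,0,0],"twist":0},
])

```text
clock: 12.25
ee_pos: [479.0, 245.3, 152.8]
tool_rot: [0.707, 0.707, -0.0, 0.0]
ft_force: [-0.7, -3.9, 0.7]
opening: 23.3
gripper_force: 40.6
```

Emit:
servo_tool([
  {"hand":1,"offset":[0,0.006,0],"twist":0},
  {"hand":1,"offset":[0,0.006,0],"twist":0},
  {"hand":1,"offset":[0,0.006,0],"twist":0},
  {"hand":1,"offset":[0,0.006,0],"twist":0},
  {"hand":1,"offset":[0,0.006,0],"twist":0},
  {"hand":1,"offset":[0,0.006,0],"twist":0},
  {"hand":1,"offset":[0,0,0],"twist":0},
  {"hand":1,"offset":[0,0,0],"twist":0},
])

```text
clock: 12.92
ee_pos: [478.7, 282.6, 153.0]
tool_rot: [0.707, 0.708, 0.001, -0.0]
ft_force: [-1.6, -2.1, 1.7]
opening: 22.7
gripper_force: 40.3
```

Emit:
servo_tool([
  {"hand":1,"offset":[0,0,0],"twist":0},
  {"hand":1,"offset":[0,0,0],"twist":0},
  {"hand":1,"offset":[0,0,0.02],"twist":0},
  {"hand":1,"offset":[0,0,0.035],"twist":0},
  {"hand":1,"offset":[0,0,0.035],"twist":0},
  {"hand":1,"offset":[0,0,0.035],"twist":0},
  {"hand":1,"offset":[0,0,0],"twist":0},
  {"hand":1,"offset":[0,0,0],"twist":0},
], squeeze=80)

```text
clock: 13.58
ee_pos: [479.8, 283.3, 279.6]
tool_rot: [0.707, 0.707, 0.003, 0.0]
ft_force: [-0.5, -0.7, -2.4]
opening: 22.3
gripper_force: 78.5
```

```bash
cat > t.py <<'E'
import sys
from h import *
from scipy.optimize import least_squares
e=get_state()['ee_pos']; print(e.round(1))
for n in ('side','wrist'):
    p,d,c=shot(n,n+sys.argv[1]); P=cloud(d,c)
    for i in masks_of('torch',n)[:3]:
        q=P[i['region']&(d>0)]; q=q[(np.abs(q[:,0]-e[0])<40)&(np.linalg.norm(q-e,axis=1)<170)&(np.abs(q[:,2]-e[2])<120)]
        if len(q)<15: continue
        m=q.mean(0); a=np.linalg.svd(q-m)[2][0]; a*=np.sign(a[2])
        print(n,round(i['score'],2),len(q),m.round(),'axis',a.round(2),'tilt',np.arccos(a[2]).round(2),'along',np.percentile((q-e)@a,[1,99]).round())
    if n=='side': cv2.imwrite('pics/c'+sys.argv[1],cv2.resize(p[120:300,200:420,::-1],(733,600),interpolation=3))
E
python3 t.py t5.png
```

```text
[479.8 283.3 279.6]
side 0.87 316 [487. 248. 242.] axis [-0.05  0.63  0.78] tilt 0.68 along [-115.   35.]
wrist 0.96 5843 [479. 286. 296.] axis [-0.    0.7   0.72] tilt 0.77 along [-96.  27.]
```

View pics/ct5.png

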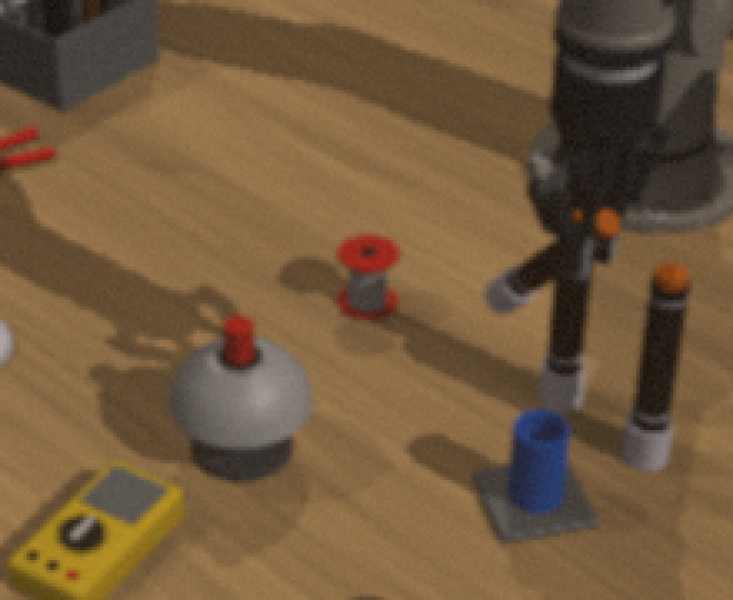

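Emit:
servo_tool([
  {"hand":1,"offset":[0.022,-0.018,0],"twist":0},
  {"hand":1,"offset":[0.022,-0.018,0],"twist":0},
  {"hand":1,"offset":[0.022,-0.018,0],"twist":0},
  {"hand":1,"offset":[0.022,-0.018,0],"twist":0},
  {"hand":1,"offset":[0.022,-0.018,0],"twist":0},
  {"hand":1,"offset":[0.019,-0.018,-0.01],"twist":0},
  {"hand":1,"offset":[0,0,-0.02],"twist":0},
  {"hand":1,"offset":[0,0,0],"twist":0},
], squeeze=100)

```text
clock: 14.45
ee_pos: [606.6, 170.7, 241.7]
tool_rot: [0.708, 0.706, -0.004, -0.002]
ft_force: [-0.9, -0.6, -3.0]
opening: 21.9
gripper_force: 98.1
```

Emit:
servo_tool([
  {"hand":1,"offset":[0,0,0],"twist":0},
  {"hand":1,"offset":[0,0,0],"twist":0},
  {"hand":1,"offset":[0,0,0],"twist":0},
  {"hand":1,"offset":[0,0,0],"twist":0},
  {"hand":1,"offset":[0,0,0],"twist":0},
  {"hand":1,"offset":[0,0,0],"twist":0},
])

```text
clock: 14.95
ee_pos: [607.8, 174.2, 248.0]
tool_rot: [0.707, 0.708, 0.0, 0.0]
ft_force: [0.1, -0.0, -1.1]
opening: 21.8
gripper_force: 98.1
```

```bash
python3 t.py t6.png; python3 k.py
```

```text
[607.8 174.2 248. ]
wrist 0.62 5952 [608. 178. 267.] axis [-0.    0.69  0.72] tilt 0.77 along [-93.  29.]
top bung 63 262.7936507936508 180.0 [608.5  36.3 139. ]
top 0.74 [[554.5 -18.4  58.1]
 [663.   86.5 139.6]]
side bung 27 271.0740740740741 217.8148148148148 [609.6  39.7 139. ]
side 0.9 [[570.5   6.   60.3]
 [665.9  97.2 140.4]]
```

View pics/ct6.png

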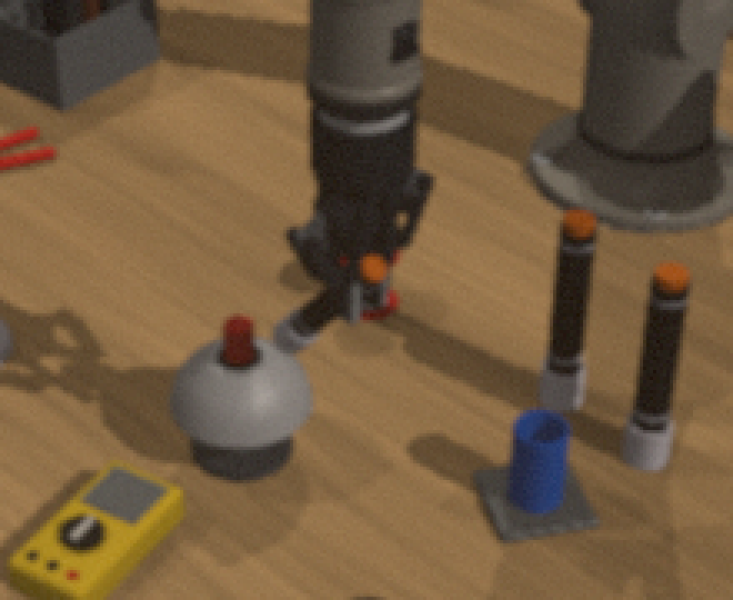

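The picture shows the torch held slanted, with its lens at (290,335) beside the bung at (238,340). The guard sits level on the stand. By my numbers the lens is about 82 mm from the crown and on its axis, so I am handing in.

```bash
python3 -c "
from rig import *
print(abs(get_state()['qd']).max()); print(finish_job())"
```

```text
0.0009545490662792549
the job is handed in; nothing more can be done
None
```

The job is handed in, though no verdict came back: by my last measurements the guard sits level and centred on the stand within about 2 mm, and the torch is held still at about 45° (0.77 rad), lens about 82 mm from the crown and pointed at it.

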